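Collar the post, run the plate out to its line and hold it

ROBOT

A 6-joint arm with a two-finger parallel gripper is mounted at the origin on a cart in front of the work surface, level with it; the furniture and walls round the work are solid. World frame = base frame: x ahead of the robot, y to its left, z up, the work surface at z = 0. Lengths are in m, angles in rad, forces in N, time in s.
With the tool pointing down it reaches from about 0.275 to 1 m from the base axis. Payload 8.4 kg.
Tool frame: the origin (TCP) lies between the finger pads; the fingertips stand 14 mm ahead of it and the grasp point (between the pads) lies 5 mm behind it; z points along the fingers, y is the line along which they close (so a half turn about z gives the same grasp; the last joint's range is limited). The gripper opens to 85 mm and grips with 20 to 120 N. Pads are 22 mm wide; open, the fingers measure 114 mm over their backs; the gripper's body (76 mm by 85 mm) begins 54 mm behind the grasp point. The pads swing forward as they close: fully open they stand 13 mm farther back than shut.
Start: joints at [1.16, 0.353, 1.633, -0, 1.155, -0.002], TCP at [0.248, 0.574, 0.245] pointing down, gripper open.
Joint ranges: [-2.63, 2.63], [-0.92, 2.1], [0.06, 2.66], [-1.3, 4.44], [0, 2.69], [-3.02, 3.02]. Speed limits (rad/s): [2.22, 2.22, 2.79, 3.14, 3.14, 3.14].

INTERFACE

Orientations are given as a unit quaternion [x, y, z, w].
In Python, from station import bot gives the robot as it stands.
- The arm moves only by the tool send_rows, never from a script. Its argument "steps" is a list of rows, each an object with "dp": the shift along the tool's x, y, z in cm, a list of three; "angular": the turn, a rotation vector about the tool's x, y, z in rad, a list of three. A call has 1 to 8 rows; each row is the pose to reach, as a shift and turn from the pose commanded when the call began, along the tool's axes at that moment; what a row does not reach only later rows make up. A row lasts 1/12 s, in which the tool goes at most 41.7 mm and 7.16 degrees, less where a joint would pass 70% of its speed; a pose out of reach is approached as far as the arm can. A call with a gripper value outside its range is refused whole. "grip" is the finger opening in cm, from 0 to 8.54, set as the call begins (left out, the last holds). The fingers move at their own pace and stop on an object; the grip force is fixed at half the most. Time passes only in rows, so rows that repeat a pose let the fingers close. It gives the time, the measured TCP pose, the force, the opening and the grip force at its end, in the units of the state.
- bot.state(): the state, without advancing time (a new reading comes with each control period).
- bot.capture(name): name is "side" or "top" or "wrist"; returns (picture, depth): 480x640x3 uint8, blue, green, red; 480x640 float32, m along the optical axis (not along the pixel's ray), 0 where there is no reading.
- bot.camera_params(name): a dict with "fx", "fy", "cx", "cy" (pixels), "world_from_camera" (4x4, takes a point from camera to world coordinates). Camera axes: x right, y up, looking along -z (the intrinsics and any distortion apply to the point x, -y, -z); pixel columns grow to the right and rows downward; lengths in m; the calibration is good to about 2 mm. A picture is of the moment at which its call begins: read the wrist's pose just before it. camera_params takes no time and is no camera call; for the wrist camera it gives the pose at the moment of the call.
- bot.sign_off(): hands the job in; it is judged then, once.
The state is a dict: "t": time; "joint_positions": joint angles; "qd": joint speeds; "effort": joint torques, N m; "tool_pos": TCP position; "ee_rot": TCP orientation; "ft_force": force on the tool from outside, world axes, zero at the start; "wrist_torque": the same for the moment, N m; "gripper_width": finger opening in m; "gripper_force": force on a finger pad.
Only numpy, scipy, OpenCV 4.12 (cv2) and the standard library are available. Lean on these libraries where they do the work, as an engineer would, in place of code of your own. Each camera call takes 0.05 s, during which the arm holds its last target. There are 200 camera calls.

TASK

Of the two steel collars on the worktop, fit the one whose bore goes over the upright post on the aluminium plate: slide it all the way down onto the plate and let go; put the one that does not fit into the small tray. Then slide the plate outward along its riser, post end first, until the scribed line across it is right above the riser's outer edge, so that the screw under the post can be reached from below. The plate is then nose-heavy: never let it tip, and finish while still holding it by its knob, flat on the riser and still; leave the other things on the bench where they are.

Things in the scene. Friction and masses are not known exactly. Their poses are not given: they have to be found in the camera images.
- riser: fixed grey bench riser, 220 long x 136 wide over its feet (112 wide at the top) x 70 mm to its flat bed, with two 8 mm high steel guide strips along the bed that leave a straight channel 73 mm wide. Origin: centre of its underside on the worktop. Its x axis runs along the channel and points OUTWARD, to the end the plate is slid out over; z up
- edge (a point): middle of the riser's outer end edge, at bed height (z = 70 mm); axes as the riser
- plate: loose aluminium plate, 260 x 70 x 12 mm, 0.37 to 0.65 kg, lying in the riser's channel (1.5 mm play each side), 30 to 70 mm out over the outer edge at the start. Origin: centre of its underside; x points to the nose (outward, as the riser's x). Post 105 mm ahead of the origin, knob 105 mm and scribed line 20 mm behind it. Slides with ordinary metal friction, a few newtons
- line (a point): middle of the dark line scribed across the plate's top face, 150 mm behind the nose end; on the top face, so 12 mm above the bed. At the edge mark when it is straight above edge
- post (a point): foot of the plate's steel post, on its axis at the plate's top face (82 mm above the worktop). The post is 12.7 mm in diameter, rises 45 mm from here and has a chamfered tip
- knob (a point): grip point on the axis of the black round knob near the plate's rear end: 26 mm diameter here, 22 mm above the plate's top face; the knob's top is 14 mm higher. With the collar on and the line at the edge, the nose drops unless the knob is held down (about 3 N; a firmer hand does no harm)
- collar_wide: loose steel collar, 36 mm outside diameter, 32 mm tall, standing upright, through bore 16 mm (fits the post), 0.13 kg. Origin: centre of its underside; z along the bore
- collar_narrow: loose steel collar, same outside (36 mm diameter, 32 mm tall), but through bore 10 mm (does not go over the post), 0.13 kg. Origin: centre of its underside. Stands upright near the other; which of the two stands where varies
- hex_key: bystander: small dark L-shaped hex key lying flat, about 70 x 25 x 5 mm
- oil: bystander: small brown dropper bottle with red bulb, 28 mm diameter x 83 mm tall. Origin: centre of underside
- slide_pack: bystander: small pale box of slides, 76 x 26 x 22 mm. Origin: centre of underside
- mouse: bystander: black computer mouse, 102 x 58 x 37 mm. Origin: centre of underside
- tray: fixed small grey open tray for the collar that does not fit, 130 (x) x 100 (y) x 50 mm to the rim, walls 6 mm, inner floor 118 x 88 mm, 2 mm above the worktop. Origin: centre of its underside; x and y along its sides
Not all that is in view belongs to the job. What is shaped like the collar_wide but pink or red is not meant.

How it is judged:
On the way:
1. the wide-bore collar is fully down on the post, the narrow-bore collar lies in the tray, both let go of, the line still at least 20 mm short of the edge (horizontal distance between collar_wide and post below 0.004 m and z of collar_wide in the frame of post between -0.003 and 0.003 m and angle between collar_wide's own z axis and vertical below 0.1 rad and x of line in the frame of edge below -0.02 m and contact force between the fingers and collar_wide below 0.1 N and x of collar_narrow in the frame of tray between -0.06 and 0.06 m and y of collar_narrow in the frame of tray between -0.045 and 0.045 m and height (world z) of collar_narrow below 0.03 m and contact force between the fingers and collar_narrow below 0.1 N), for 0.2 s.
At the end, for the whole second after the job is handed in: wide collar fully down on the post (3 mm); narrow collar inside the tray; line within 5 mm of straight above the riser's outer edge; plate flat (0.045 rad, under 4 mm lift) and still, fingers holding its knob (over 2 N) (x of line in the frame of edge between -0.005 and 0.005 m and z of line in the frame of edge below 0.016 m and angle between plate's own z axis and vertical below 0.045 rad and linear speed of plate below 0.01 m/s and contact force between the fingers and plate above 2 N and distance between the grasp point and knob below 0.035 m and horizontal distance between collar_wide and post below 0.004 m and z of collar_wide in the frame of post below 0.003 m and x of collar_narrow in the frame of tray between -0.06 and 0.06 m and y of collar_narrow in the frame of tray between -0.045 and 0.045 m and height (world z) of collar_narrow below 0.03 m); the arm keeps its last pose, push and grip.
It fails at once if the plate tips or is lifted off level (angle between plate's own z axis and vertical above 0.12 rad).
It fails at once if a bystander is pushed away or knocked over (distance of any of hex_key, oil, slide_pack, mouse from where it was at the start of the episode above 0.04 m or angle between oil's own z axis and vertical above 0.5 rad).
It also fails if it takes over 64 s, if anything falls off the work surface, if the arm or the gripper's body presses on something with over 40 N, if the wrist force passes 120 N, or if a joint passes its speed limit or range.

## Working session

There is one attempt and no reset: what is moved stays moved. The work goes in short steps, Python scripts to look and compute and a tool call to move; the robot and the scene stay as the last step left them, time stands still between calls to the robot, and variables do not carry over. Pictures are saved under pics/ and viewed, at most 13 in all, crops included, and the job is handed in when it is done.

Besides the shell and the picture viewer there is one more tool, called as name(argument=value, ...), one argument or row to a line, values as JSON. send_rows: Moves the arm, as the interface text tells. Its arguments: {"type":"object","properties":{"steps":{"type":"array","items":{"type":"object","properties":{"dp":{"type":"array","items":{"type":"number"}},"angular":{"type":"array","items":{"type":"number"}}}}},"grip":{"type":"number"}},"required":["steps"]}

```bash
mkdir -p pics; ls; cat > h.py <<'E'
import numpy as np,cv2
from station import bot
from scipy.spatial.transform import Rotation as R
def cloud(name):
    P=bot.camera_params(name); im,d=bot.capture(name)
    v,u=np.mgrid[:480,:640]
    X=np.stack([(u-P['cx'])/P['fx']*d,-(v-P['cy'])/P['fy']*d,-d],-1)
    T=np.array(P['world_from_camera']); W=X@T[:3,:3].T+T[:3,3]; W[d==0]=np.nan
    return im,d,W,P
def ray(P,u,v,z):
    T=np.array(P['world_from_camera']); r=T[:3,:3]@np.array([(u-P['cx'])/P['fx'],-(v-P['cy'])/P['fy'],-1]); o=T[:3,3]
    return o+r*(z-o[2])/r[2]
E
python3 - <<'E'
from h import *
print(bot.state())
for n in ('top','side'):
    im,d,W,P=cloud(n); print({k:(np.round(v,3).tolist()) for k,v in P.items() if not isinstance(v,str)})
    cv2.imwrite(f'pics/{n}0.png',im); np.savez(f'{n}0.npz',im=im,d=d,W=W)
E
```

```text
pics
{'t': 0.0, 'joint_positions': array([ 1.15955396e+00,  3.53633638e-01,  1.63411390e+00,  7.66226077e-06,
        1.15517476e+00, -2.41961377e-03]), 'qd': array([-0.00010021,  0.00059006,  0.00051784,  0.00099318, -0.00214685,
       -0.00032699]), 'effort': array([-3.97135140e-03, -6.05243754e+01, -3.42074668e+01, -4.69006936e-04,
        9.34674841e-03,  1.87731712e-05]), 'tool_pos': array([0.24829073, 0.57308986, 0.24457938]), 'ee_rot': array([ 2.02992300e-01,  9.79180108e-01, -6.49930784e-04, -1.39956324e-04]), 'ft_force': array([-0.05599505, -0.16162184,  0.40164658]), 'wrist_torque': array([-0.00448491, -0.04006382,  0.00855841]), 'gripper_force': 0.0, 'gripper_width': 0.08516166978073862}
{'fx': 545.491, 'fy': 545.491, 'cx': 326.308, 'cy': 247.508, 'world_from_camera': [[0.024, 0.998, -0.054, 0.504], [-1.0, 0.024, 0.013, -0.037], [0.015, 0.054, 0.998, 1.317], [0.0, 0.0, 0.0, 1.0]]}
{'fx': 480.069, 'fy': 480.069, 'cx': 308.908, 'cy': 238.544, 'world_from_camera': [[0.997, -0.048, 0.053, 0.606], [0.071, 0.554, -0.83, -0.948], [0.011, 0.831, 0.556, 0.702], [0.0, 0.0, 0.0, 1.0]]}
```

View pics/top0.png

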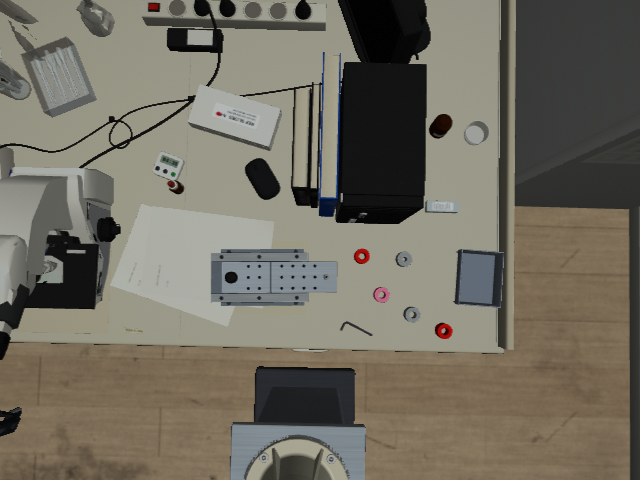

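View pics/side0.png

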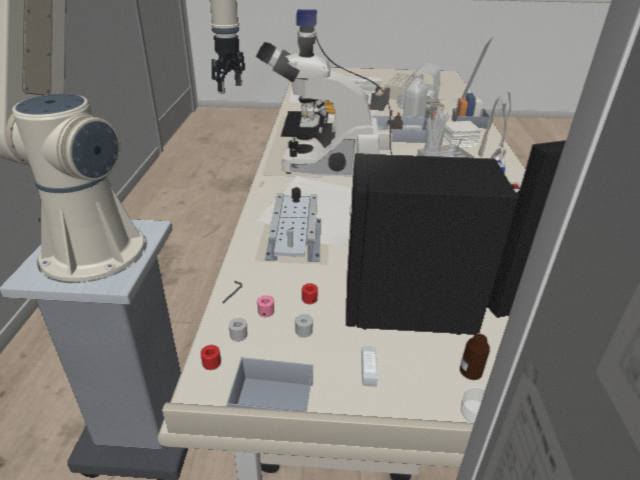

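The top view shows the riser and plate at about (275,277), with the nose toward the right (−y) and the knob at (231,278). The two grey collars are at (404,259) and (413,314). The red and pink ones at (362,256), (382,295) and (444,331) are decoys. The tray is at (480,277) and the hex key at (355,327). Next I measure everything and enlarge the collars.

```bash
python3 - <<'E'
from h import *
P=bot.camera_params('top'); D=np.load('top0.npz'); im,W=D['im'],D['W']
g=cv2.cvtColor(im,cv2.COLOR_BGR2GRAY)
for c in ((404,259),(413,314)):
    m=(np.abs(W[...,2]-.032)<.006); 
    y,x=np.mgrid[:480,:640]; m&=np.hypot(x-c[0],y-c[1])<13
    # collar outline by depth: include bore
    cs,_=cv2.findContours(m.astype('uint8'),cv2.RETR_EXTERNAL,cv2.CHAIN_APPROX_NONE); k=max(cs,key=cv2.contourArea)
    (cx,cy),r=cv2.minEnclosingCircle(k); p=ray(P,cx,cy,.032); 
    print(c,(cx,cy,r),np.round(p,4),'diam',2*r*(1.317-.032)/545, np.nanmedian(W[m][:,2]), 'n',m.sum())
for n,(u,v),z in (('knob',(231,278),.118),('post',(326,277),.127),('lineL',(271,265),.082),('lineR',(271,291),.082),('riserout',(309,277),.07)):
    print(n,np.round(ray(P,u,v,z),4),np.round(W[v,u],4))
def rect(n,m):
    cs,_=cv2.findContours(m.astype('uint8'),cv2.RETR_EXTERNAL,cv2.CHAIN_APPROX_NONE); k=max(cs,key=cv2.contourArea)
    print(n,cv2.minAreaRect(k))
    return cv2.minAreaRect(k)
roi=np.zeros((480,640),bool); roi[235:320,200:350]=1
r=rect('platetop',roi&(np.abs(W[...,2]-.082)<.0025)); print(np.round([ray(P,*q,.082) for q in cv2.boxPoints(r)],4))
r=rect('riserstrip',roi&(W[...,2]>.04)); 
roi=np.zeros((480,640),bool); roi[240:315,445:515]=1
r=rect('tray',roi&(np.abs(W[...,2]-.05)<.008)); print('tray',np.round([ray(P,*q,.05) for q in cv2.boxPoints(r)],4))
a=cv2.resize(im[235:340,340:460],None,fx=5,fy=5,interpolation=cv2.INTER_CUBIC)
cv2.imwrite('pics/c1.png',a)
b=cv2.resize(im[240:315,200:345],None,fx=5,fy=5,interpolation=cv2.INTER_CUBIC); cv2.imwrite('pics/p1.png',b)
E
```

```text
(404, 259) (404.1712341308594, 258.74658203125, 7.5170512199401855) [ 0.5512 -0.2386  0.032 ] diam 0.03544737914724087 0.03238309736455702 n 164
(413, 314) (412.3235168457031, 314.3235168457031, 7.68339729309082) [ 0.4211 -0.2599  0.032 ] diam 0.036231800079345705 0.032087900248971124 n 153
knob [0.4967 0.1539 0.118 ] [0.4967 0.1538 0.119 ]
post [ 0.5038 -0.0537  0.127 ] [ 0.5038 -0.0537  0.1287]
lineL [0.5279 0.0705 0.082 ] [0.5279 0.0703 0.0842]
lineR [0.4694 0.0688 0.082 ] [0.4695 0.0685 0.0856]
riserout [ 0.5029 -0.0158  0.07  ] [ 0.5029 -0.016   0.0859]
platetop ((279.0877685546875, 281.2469787597656), (39.520912170410156, 114.1845474243164), 89.48383331298828)
[[ 0.532   0.1815  0.082 ]
 [ 0.5406 -0.0762  0.082 ]
 [ 0.4515 -0.079   0.082 ]
 [ 0.4433  0.1777  0.082 ]]
riserstrip ((273.4505920410156, 276.7557373046875), (49.18483352661133, 125.42028045654297), 89.40319061279297)
tray ((485.8746032714844, 275.63079833984375), (53.79945755004883, 74.02935028076172), 3.990912914276123)
tray [[ 0.433  -0.3592  0.05  ]
 [ 0.605  -0.3694  0.05  ]
 [ 0.5993 -0.4955  0.05  ]
 [ 0.4272 -0.4843  0.05  ]]
```

View pics/c1.png

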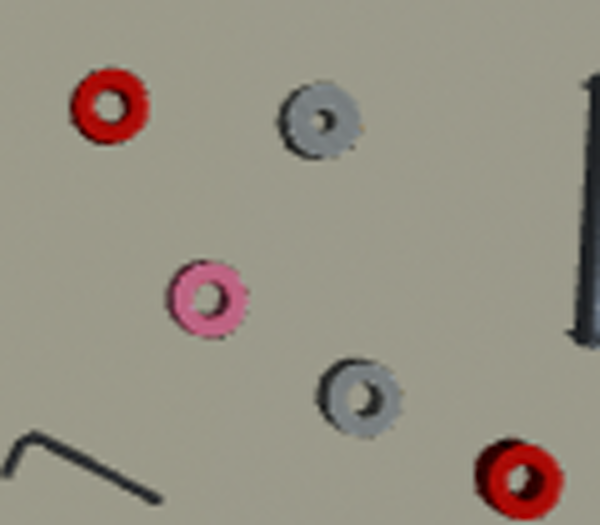

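View pics/p1.png

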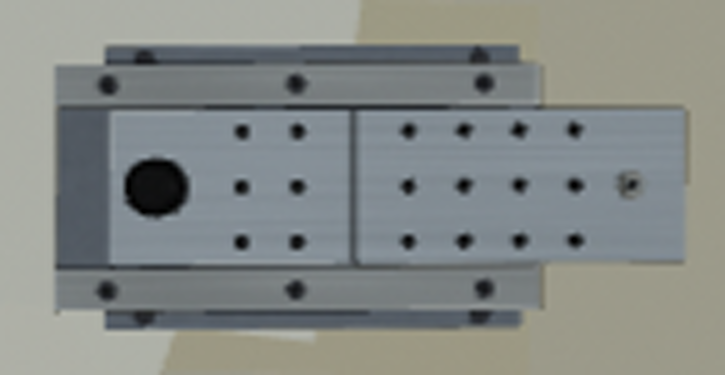

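The crop shows the grey collar at (404,259) with a clearly small bore, so it is collar_narrow. The grey one at (413,314) has a larger bore, like the decoys, so it is collar_wide. Red and pink are excluded. On the plate, the line is at column 270.6, the riser end at 308.2, the knob at (231.2,277.4) and the post at (325.6,276.8).

```bash
python3 - <<'E'
from h import *
P=bot.camera_params('top'); D=np.load('top0.npz'); im,W=D['im'],D['W']
for n,(u,v),z in (('knob',(231.2,277.4),.118),('post',(325.6,276.8),.127),('line',(270.6,277),.082),('edge',(308.2,277),.078),('nose',(336.8,277),.082),
 ('stripFarL',(211.5,253),.078),('stripFarR',(308,253.1),.078)):
    print(n,np.round(ray(P,u,v,z),4))
r=W[240:315,445:520].reshape(-1,3); f=r[(r[:,2]<.012)&(r[:,1]<-.36)]
rim=r[(abs(r[:,2]-.05)<.006)]; print('rim',np.round(np.nanpercentile(rim,[1,99],axis=0),3))
b=W[60:225,335:430].reshape(-1,3); b=b[b[:,2]>.05]; print('box',np.round(np.nanpercentile(b,[1,99],axis=0),3))
# bore centroid/size by depth
for c in ((404,259),(412,314)):
    s=W[c[1]-9:c[1]+10,c[0]-9:c[0]+10,2]; print(np.round(s[9]*1000).astype(int))
# side-view collars
Ps=bot.camera_params('side'); S=np.load('side0.npz'); Ws=S['W']
for p in ((.5512,-.2386),(.4211,-.2599)):
    m=(np.hypot(Ws[...,0]-p[0],Ws[...,1]-p[1])<.03)&(abs(Ws[...,2]-.032)<.003); q=Ws[m]; print('side',q.min(0).round(4),q.max(0).round(4),len(q))
rot=R.from_quat(bot.state()['ee_rot']).as_matrix(); print(rot.round(4))
E
```

```text
knob [0.498  0.1536 0.118 ]
post [ 0.5042 -0.0529  0.127 ]
line [0.5009 0.0706 0.082 ]
edge [ 0.5029 -0.0141  0.078 ]
nose [ 0.5044 -0.0788  0.082 ]
stripFarL [0.552  0.2062 0.078 ]
stripFarR [ 0.557  -0.0123  0.078 ]
rim [[ 0.432 -0.485  0.044]
 [ 0.596 -0.363  0.056]]
box [[ 0.634 -0.227  0.09 ]
 [ 0.914 -0.063  0.329]]
[ 2 14 29 32 31 31 31 30  0 -1  8 23 34 32 32 33 36 -1  0]
[-2 14 29 32 33 35 29  0 -1 -1  0  8 19 33 34 36 35 29  2]
side [ 0.5337 -0.2578  0.029 ] [ 0.5669 -0.2212  0.0348] 172
side [ 0.4027 -0.2802  0.029 ] [ 0.4377 -0.2438  0.0344] 161
[[-9.176e-01  3.975e-01 -5.000e-04]
 [ 3.975e-01  9.176e-01 -1.100e-03]
 [ 0.000e+00 -1.200e-03 -1.000e+00]]
```

send_rows(
  steps=[
    {"dp": [-2.8, -2.9, 0], "angular": [0, 0, 0.12]},
    {"dp": [-5.6, -5.8, 0], "angular": [0, 0, 0.24]},
    {"dp": [-8.4, -8.7, 0], "angular": [0, 0, 0.36]},
    {"dp": [-11.2, -11.6, 0], "angular": [0, 0, 0.48]},
    {"dp": [-14, -14.5, 0], "angular": [0, 0, 0.6]},
    {"dp": [-16.8, -17.4, 0], "angular": [0, 0, 0.72]},
    {"dp": [-19.6, -20.3, 0], "angular": [0, 0, 0.84]},
    {"dp": [-22.4, -23.2, 0], "angular": [0, 0, 0.96]},
  ],
  grip=6,
)

```text
t: 0.77
tool_pos: [0.3618, 0.2697, 0.2451]
ee_rot: [0.634, 0.773, -0.0, 0.0]
ft_force: [0.9, -0.9, 0.4]
gripper_width: 0.0602
gripper_force: 0.0
```

```bash
cat > rel.py <<'E'
import sys
from h import *
# usage: rel.py x y z [yaw_deg of tool y]: shift in tool axes (cm) and turn
s=bot.state(); M=R.from_quat(s['ee_rot']).as_matrix()
print('t',round(s['t'],2),'tcp',s['tool_pos'].round(4),'w',round(s['gripper_width'],4),'gf',round(s['gripper_force'],1),'F',s['ft_force'].round(1),'yaw',np.degrees(np.arctan2(M[1,1],M[0,1])).round(2),'tilt z',M[:,2].round(4))
if len(sys.argv)>3:
    p=np.array([float(a) for a in sys.argv[1:4]]); print('dp cm',(M.T@(p-s['tool_pos'])*100).round(2))
    if len(sys.argv)>4:
        T=np.radians(float(sys.argv[4])); c,n=np.cos(T),np.sin(T)
        Y=np.array([c,n,0]);Z=np.array([0,0,-1.]);G=np.stack([np.cross(Y,Z),Y,Z],1)
        print('turn',R.from_matrix(M.T@G).as_rotvec().round(3))
E
python3 rel.py .551 -.239 .15 1.3
```

```text
t 0.77 tcp [0.3618 0.2697 0.2451] w 0.0602 gf 0.0 F [ 0.9 -0.9  0.4] yaw 11.26 tilt z [-1.e-04 -2.e-04 -1.e+00]
dp cm [-53.58   8.63   9.52]
turn [-0.     0.     0.174]
```

send_rows(
  steps=[
    {"dp": [-4, 0.6, 0], "angular": [0, 0, 0.1]},
    {"dp": [-8, 1.3, 0], "angular": [0, 0, 0.174]},
    {"dp": [-12, 1.9, 0], "angular": [0, 0, 0.174]},
    {"dp": [-16, 2.6, 0], "angular": [0, 0, 0.174]},
    {"dp": [-20, 3.2, 0], "angular": [0, 0, 0.174]},
    {"dp": [-24, 3.9, 0], "angular": [0, 0, 0.174]},
    {"dp": [-28, 4.5, 0], "angular": [0, 0, 0.174]},
    {"dp": [-32, 5.2, 0], "angular": [0, 0, 0.174]},
  ],
)

```text
t: 1.43
tool_pos: [0.4769, -0.0336, 0.2452]
ee_rot: [0.697, 0.717, -0.0, -0.0]
ft_force: [1.5, -0.0, 1.5]
gripper_width: 0.0598
gripper_force: 0.0
```

```bash
python3 rel.py .551 -.239 .12 1.3
```

```text
t 1.43 tcp [ 0.4769 -0.0336  0.2452] w 0.0598 gf 0.0 F [ 1.5 -0.   1.5] yaw 1.59 tilt z [-1.e-04  1.e-04 -1.e+00]
dp cm [-20.74   6.84  12.52]
turn [-0.    -0.     0.005]
```

send_rows(
  steps=[
    {"dp": [-3.4, 1.1, 0.5], "angular": [0, 0, 0]},
    {"dp": [-6.8, 2.2, 2]},
    {"dp": [-10.2, 3.4, 4]},
    {"dp": [-13.6, 4.5, 6]},
    {"dp": [-17, 5.6, 8]},
    {"dp": [-20, 6.6, 10]},
    {"dp": [-20.4, 6.8, 11]},
    {"dp": [-20.4, 6.8, 11]},
  ],
)

```text
$.steps[1]: bad value
```

```bash
python3 rel.py .551 -.239 .02 1.3; python3 - <<'E'
from h import *
im,d,W,P=cloud('wrist'); np.savez('w1.npz',im=im,d=d,W=W); 
m=abs(W[...,2]-.032)<.004
for p in ((.551,-.2386),(.4208,-.261)):
    q=m&(np.hypot(W[...,0]-p[0],W[...,1]-p[1])<.03)
    if q.sum()>20: k=cv2.findNonZero(q.astype('uint8')); (x,y),r=cv2.minEnclosingCircle(k); w=ray(P,x,y,.032); print(p,x,y,r,w.round(4), W[q].min(0).round(4),W[q].max(0).round(4))
cv2.imwrite('pics/w1.png',im)
E
```

```text
t 1.43 tcp [ 0.4769 -0.0336  0.2452] w 0.0598 gf 0.0 F [ 1.5 -0.   1.5] yaw 1.59 tilt z [-1.e-04  1.e-04 -1.e+00]
dp cm [-20.74   6.84  22.52]
turn [-0.    -0.     0.005]
(0.551, -0.2386) 377.7218933105469 381.2130126953125 14.77188491821289 [ 0.5511 -0.2382  0.032 ] [ 0.534  -0.2583  0.028 ] [ 0.5688 -0.2222  0.0335]
(0.4208, -0.261) 270.2345275878906 393.2831726074219 14.41657829284668 [ 0.4218 -0.2595  0.032 ] [ 0.4042 -0.2756  0.028 ] [ 0.4385 -0.2431  0.0334]
```

View pics/w1.png

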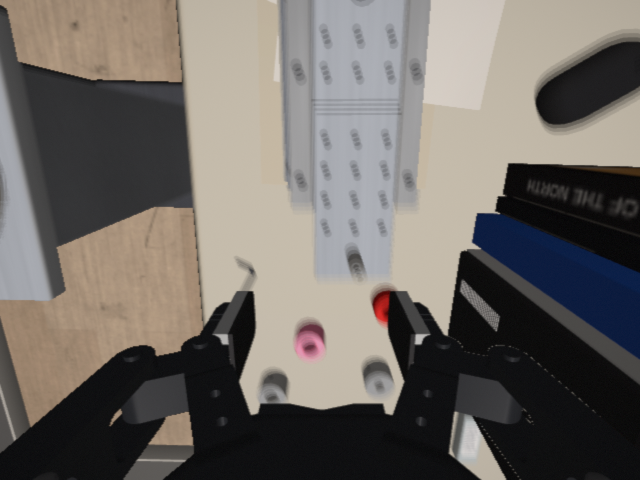

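The wrist view is blurred by motion. It shows the post at (356,265), the narrow collar at (378,381) and the wide one at (270,393), and both collar positions agree with the top view to within 1 mm.

send_rows(
  steps=[
    {"dp": [-3.4, 1.1, 0.5], "angular": [0, 0, 0]},
    {"dp": [-6.8, 2.2, 2], "angular": [0, 0, 0]},
    {"dp": [-10.2, 3.4, 4], "angular": [0, 0, 0]},
    {"dp": [-13.6, 4.5, 6], "angular": [0, 0, 0]},
    {"dp": [-17, 5.6, 8], "angular": [0, 0, 0]},
    {"dp": [-20, 6.6, 10], "angular": [0, 0, 0]},
    {"dp": [-20.4, 6.8, 12], "angular": [0, 0, 0]},
    {"dp": [-20.4, 6.8, 14], "angular": [0, 0, 0]},
  ],
)

```text
t: 2.15
tool_pos: [0.5511, -0.2357, 0.1038]
ee_rot: [0.698, 0.716, -0.0, 0.0]
ft_force: [-0.4, -0.7, 0.7]
gripper_width: 0.06
gripper_force: 0.0
```

```bash
python3 rel.py .551 -.2385 .018 1.3
```

```text
t 2.15 tcp [ 0.5511 -0.2357  0.1038] w 0.06 gf 0.0 F [-0.4 -0.7  0.7] yaw 1.46 tilt z [ 3.e-04 -4.e-04 -1.e+00]
dp cm [-0.27 -0.02  8.58]
turn [0.    0.    0.003]
```

send_rows(
  steps=[
    {"dp": [-0.3, 0, 3], "angular": [0, 0, 0]},
    {"dp": [-0.3, 0, 6], "angular": [0, 0, 0]},
    {"dp": [-0.3, 0, 8], "angular": [0, 0, 0]},
    {"dp": [-0.3, 0, 8.6], "angular": [0, 0, 0]},
    {"dp": [-0.3, 0, 8.6], "angular": [0, 0, 0]},
  ],
)

```text
t: 2.57
tool_pos: [0.5494, -0.2359, 0.0175]
ee_rot: [0.697, 0.717, -0.001, -0.002]
ft_force: [-0.6, -0.4, 0.6]
gripper_width: 0.0601
gripper_force: 0.0
```

send_rows(
  steps=[
    {"dp": [0, 0, 0], "angular": [0, 0, 0]},
    {"dp": [0, 0, 0], "angular": [0, 0, 0]},
    {"dp": [0, 0, 0], "angular": [0, 0, 0]},
    {"dp": [0, 0, 0], "angular": [0, 0, 0]},
    {"dp": [0, 0, 0], "angular": [0, 0, 0]},
  ],
  grip=2.5,
)

```text
t: 2.98
tool_pos: [0.5518, -0.2369, 0.0211]
ee_rot: [0.697, 0.717, 0.001, 0.001]
ft_force: [-0.5, 0.1, 7.8]
gripper_width: 0.0329
gripper_force: 60.3
```

```bash
python3 rel.py .514 -.424 .12 1.3
```

```text
t 2.98 tcp [ 0.5518 -0.2369  0.0211] w 0.0329 gf 60.3 F [-0.5  0.1  7.8] yaw 1.61 tilt z [ 0.0026 -0.0011 -1.    ]
dp cm [-18.61  -4.28  -9.88]
turn [0.003 0.001 0.005]
```

send_rows(
  steps=[
    {"dp": [0, 0, -2.5], "angular": [0, 0, 0]},
    {"dp": [0, 0, -6], "angular": [0, 0, 0]},
    {"dp": [-2.5, -0.5, -9], "angular": [0, 0, 0]},
    {"dp": [-6.3, -1.3, -9.5], "angular": [0, 0, 0]},
    {"dp": [-10.2, -2.3, -9.5], "angular": [0, 0, 0]},
    {"dp": [-14.2, -3.3, -9.5], "angular": [0, 0, 0]},
    {"dp": [-17.6, -4.1, -9.5], "angular": [0, 0, 0]},
    {"dp": [-18.6, -4.2, -9.5], "angular": [0, 0, 0]},
  ],
)

```text
t: 3.65
tool_pos: [0.5128, -0.4286, 0.1155]
ee_rot: [0.698, 0.716, -0.001, 0.002]
ft_force: [-0.3, 0.6, -1.0]
gripper_width: 0.033
gripper_force: 60.3
```

```bash
python3 rel.py .514 -.424 .028 1.3; python3 - <<'E'
from h import *
im,d,W,P=cloud('top')
g=im[235:320,440:520]; cv2.imwrite('pics/tray.png',cv2.resize(g,None,fx=6,fy=6,interpolation=cv2.INTER_CUBIC))
E
```

```text
t 3.65 tcp [ 0.5128 -0.4286  0.1155] w 0.033 gf 60.3 F [-0.3  0.6 -1. ] yaw 1.46 tilt z [ 0.0016 -0.003  -1.    ]
dp cm [0.49 0.12 8.75]
turn [0.002 0.003 0.003]
```

View pics/tray.png

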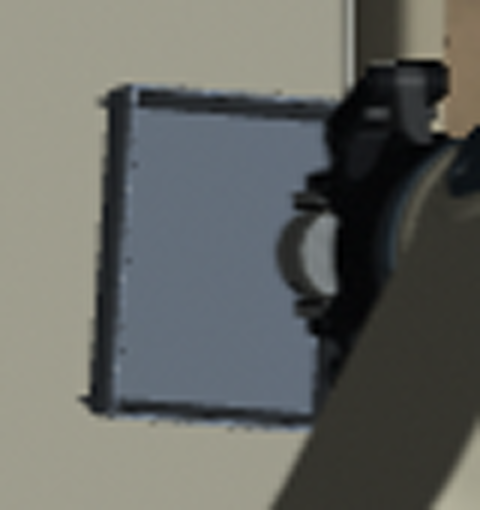

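The tray is at crop (100–330, 90–420) and the held collar is above it. I lower it into the centre.

send_rows(
  steps=[
    {"dp": [0.4, 0.1, 3], "angular": [0, 0, 0]},
    {"dp": [0.4, 0.1, 6], "angular": [0, 0, 0]},
    {"dp": [0.4, 0.1, 8], "angular": [0, 0, 0]},
    {"dp": [0.4, 0.1, 8.8], "angular": [0, 0, 0]},
    {"dp": [0.4, 0.1, 8.9], "angular": [0, 0, 0]},
    {"dp": [0.4, 0.1, 8.9], "angular": [0, 0, 0]},
  ],
)

```text
t: 4.2
tool_pos: [0.5151, -0.419, 0.0256]
ee_rot: [0.697, 0.717, 0.0, -0.0]
ft_force: [0.5, 0.5, -0.5]
gripper_width: 0.033
gripper_force: 60.7
```

send_rows(
  steps=[
    {"dp": [0, 0, 0], "angular": [0, 0, 0]},
    {"dp": [0, 0, 0], "angular": [0, 0, 0]},
    {"dp": [0, 0, 0], "angular": [0, 0, 0]},
    {"dp": [0, 0, -1], "angular": [0, 0, 0]},
    {"dp": [0, 0, -3], "angular": [0, 0, 0]},
    {"dp": [0, 0, -6], "angular": [0, 0, 0]},
    {"dp": [0, 0, -9], "angular": [0, 0, 0]},
    {"dp": [0, 0, -10], "angular": [0, 0, 0]},
  ],
  grip=5.5,
)

```text
t: 4.87
tool_pos: [0.5167, -0.4211, 0.1309]
ee_rot: [0.697, 0.717, 0.0, 0.003]
ft_force: [0.9, -1.4, 1.0]
gripper_width: 0.0547
gripper_force: 0.0
```

```bash
python3 rel.py .4213 -.260 .10 1.3
```

```text
t 4.87 tcp [ 0.5167 -0.4211  0.1309] w 0.0547 gf 0.0 F [ 0.9 -1.4  1. ] yaw 1.6 tilt z [ 0.0051 -0.0042 -1.    ]
dp cm [16.39 -9.1   2.97]
turn [0.005 0.004 0.005]
```

send_rows(
  steps=[
    {"dp": [3.5, -1.9, 0], "angular": [0, 0, 0]},
    {"dp": [7, -3.9, 0.5], "angular": [0, 0, 0]},
    {"dp": [10.5, -5.8, 1.5], "angular": [0, 0, 0]},
    {"dp": [14, -7.8, 2.5], "angular": [0, 0, 0]},
    {"dp": [16.2, -9.1, 3], "angular": [0, 0, 0]},
    {"dp": [16.2, -9.1, 3], "angular": [0, 0, 0]},
    {"dp": [16.2, -9.1, 3], "angular": [0, 0, 0]},
    {"dp": [16.2, -9.1, 3], "angular": [0, 0, 0]},
  ],
)

```text
t: 5.53
tool_pos: [0.4206, -0.2611, 0.0962]
ee_rot: [0.697, 0.717, 0.0, 0.001]
ft_force: [1.4, 0.3, -0.2]
gripper_width: 0.0549
gripper_force: 0.0
```

```bash
python3 rel.py .4213 -.260 .0205 1.3
python3 - <<'E'
from h import *
im,d,W,P=cloud('wrist'); np.savez('w2.npz',im=im,d=d,W=W)
T=np.array(P['world_from_camera']); s=bot.state()
M=R.from_quat(s['ee_rot']).as_matrix(); print('cam in tool',(M.T@(T[:3,3]-s['tool_pos'])).round(4),(M.T@T[:3,:3]).round(3).tolist())
m=(abs(W[...,2]-.032)<.005)&(np.hypot(W[...,0]-.421,W[...,1]+.26)<.03)
k=cv2.findNonZero(m.astype('uint8')); print(cv2.boundingRect(k)); (x,y),r=cv2.minEnclosingCircle(k); print(x,y,r,ray(P,x,y,.032).round(4)); cv2.imwrite('pics/w2.png',im)
im,d,W,P=cloud('top'); m=(np.hypot(W[...,0]-.515,W[...,1]+.422)<.035)&(W[...,2]>.02)&(W[...,2]<.05); print('narrow in tray',m.sum(),np.nanmedian(W[m],0).round(4))
E
```

```text
t 5.53 tcp [ 0.4206 -0.2611  0.0962] w 0.0549 gf 0.0 F [ 1.4  0.3 -0.2] yaw 1.62 tilt z [ 0.0021 -0.0015 -1.    ]
dp cm [0.12 0.06 7.57]
turn [0.002 0.002 0.006]
cam in tool [ 0.0741  0.0004 -0.1282] [[0.001, 0.957, 0.291], [1.0, -0.001, 0.0], [0.0, 0.291, -0.957]]
(292, 235, 58, 57)
320.8294677734375 263.78033447265625 29.08104133605957 [ 0.4211 -0.2606  0.032 ]
narrow in tray 193 [ 0.5169 -0.4192  0.0341]
```

View pics/w2.png

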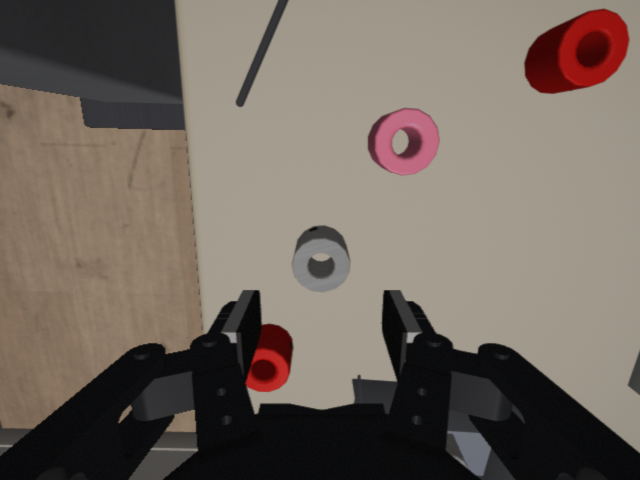

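The enlarged wrist view shows the grey collar at (321,263), with a bore ratio of about 0.46, so roughly 16 mm: it is the wide one. The narrow collar stands upright in the tray.

send_rows(
  steps=[
    {"dp": [0.1, 0, 3], "angular": [0, 0, 0]},
    {"dp": [0.1, 0, 6], "angular": [0, 0, 0]},
    {"dp": [0.1, 0, 7.1], "angular": [0, 0, 0]},
    {"dp": [0.1, 0, 7.3], "angular": [0, 0, 0]},
    {"dp": [0.1, 0, 7.3], "angular": [0, 0, 0]},
    {"dp": [0.1, 0, 7.3], "angular": [0, 0, 0]},
  ],
)

```text
t: 6.13
tool_pos: [0.4199, -0.2598, 0.0231]
ee_rot: [0.697, 0.717, 0.0, 0.0]
ft_force: [0.9, 0.1, 0.4]
gripper_width: 0.0552
gripper_force: 0.0
```

send_rows(
  steps=[
    {"dp": [0, 0, 0], "angular": [0, 0, 0]},
    {"dp": [0, 0, 0], "angular": [0, 0, 0]},
    {"dp": [0, 0, 0], "angular": [0, 0, 0]},
    {"dp": [0, 0, 0], "angular": [0, 0, 0]},
    {"dp": [0, 0, 0], "angular": [0, 0, 0]},
    {"dp": [0, 0, 0], "angular": [0, 0, 0]},
  ],
  grip=2.5,
)

```text
t: 6.63
tool_pos: [0.4202, -0.2598, 0.0239]
ee_rot: [0.697, 0.717, 0.0, 0.001]
ft_force: [-1.2, 1.1, 8.5]
gripper_width: 0.0342
gripper_force: 58.7
```

```bash
python3 rel.py .504 -.053 .20 1.3
```

```text
t 6.63 tcp [ 0.4202 -0.2598  0.0239] w 0.0342 gf 58.7 F [-1.2  1.1  8.5] yaw 1.62 tilt z [ 0.0022 -0.0015 -1.    ]
dp cm [ 20.41   9.   -17.62]
turn [0.002 0.002 0.006]
```

send_rows(
  steps=[
    {"dp": [0, 0, -3], "angular": [0, 0, 0]},
    {"dp": [0, 0, -7], "angular": [0, 0, 0]},
    {"dp": [1, 0.5, -11], "angular": [0, 0, 0]},
    {"dp": [3, 1.5, -14.5], "angular": [0, 0, 0]},
    {"dp": [6, 3, -17], "angular": [0, 0, 0]},
    {"dp": [9.5, 5, -17.6], "angular": [0, 0, 0]},
    {"dp": [13, 7, -17.6], "angular": [0, 0, 0]},
    {"dp": [15.5, 8.5, -17.6], "angular": [0, 0, 0]},
  ],
)

```text
t: 7.3
tool_pos: [0.5014, -0.0995, 0.2005]
ee_rot: [0.697, 0.717, 0.001, 0.002]
ft_force: [-0.2, -0.7, -2.1]
gripper_width: 0.0337
gripper_force: 60.2
```

send_rows(
  steps=[
    {"dp": [1.9, 0.5, 0], "angular": [0, 0, 0]},
    {"dp": [1.9, 0.5, 0], "angular": [0, 0, 0]},
    {"dp": [1.9, 0.5, 0], "angular": [0, 0, 0]},
    {"dp": [1.9, 0.5, 0], "angular": [0, 0, 0]},
    {"dp": [1.9, 0.5, 0], "angular": [0, 0, 0]},
    {"dp": [1.9, 0.5, 0], "angular": [0, 0, 0]},
  ],
)

```text
t: 7.8
tool_pos: [0.504, -0.0837, 0.1984]
ee_rot: [0.698, 0.716, -0.0, 0.0]
ft_force: [0.2, -0.3, -1.2]
gripper_width: 0.0338
gripper_force: 60.2
```

```bash
python3 rel.py .504 -.053 .165 1.3
python3 - <<'E'
from h import *
im,d,W,P=cloud('wrist'); np.savez('w3.npz',im=im,d=d,W=W)
m=(W[...,2]>.122)&(W[...,2]<.131)&(np.hypot(W[...,0]-.504,W[...,1]+.053)<.015)
print(m.sum()); k=cv2.findNonZero(m.astype('uint8'))
if k is not None: (x,y),r=cv2.minEnclosingCircle(k); print('post',x,y,r,ray(P,x,y,.127).round(4),np.nanmedian(W[m],0).round(4))
# held collar top
s=bot.state(); t=s['tool_pos']; q=(abs(W[...,2]-t[2]-.0085)<.006)&(np.hypot(W[...,0]-t[0],W[...,1]-t[1])<.03); print('collar pts',q.sum(),np.nanmin(W[q],0),np.nanmax(W[q],0))
cv2.imwrite('pics/w3.png',im)
E
```

```text
t 7.8 tcp [ 0.504  -0.0837  0.1984] w 0.0338 gf 60.2 F [ 0.2 -0.3 -1.2] yaw 1.53 tilt z [ 0.e+00 -2.e-04 -1.e+00]
dp cm [3.07 0.08 3.34]
turn [0.    0.    0.004]
333
post 323.2729797363281 214.51080322265625 10.514461517333984 [ 0.505  -0.0543  0.127 ] [ 0.5049 -0.0546  0.1258]
collar pts 5794 [ 0.47461413 -0.10342655  0.20087154] [ 0.53316574 -0.06756401  0.21284818]
```

View pics/w3.png

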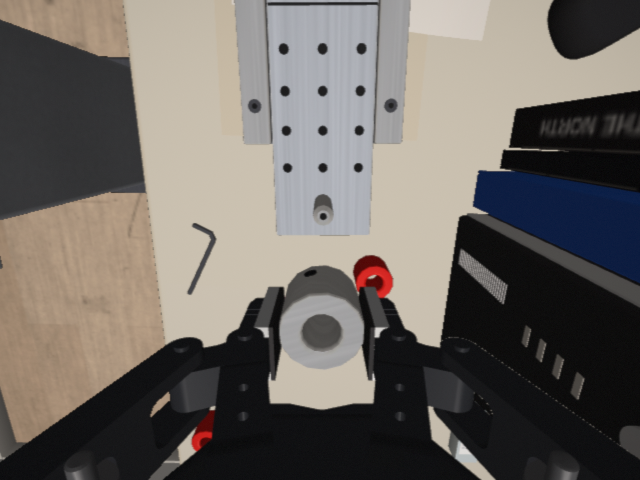

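The wrist view shows the post tip at (323,215) and the held collar's top ring at about (321,330). I measure the ring in the same view to get the relative offset.

```bash
python3 - <<'E'
from h import *
D=np.load('w3.npz'); im,W=D['im'],D['W']; P=bot.camera_params('wrist'); s=bot.state(); print(s['tool_pos'].round(4))
g=cv2.cvtColor(im,cv2.COLOR_BGR2GRAY); 
print(np.round(W[285:375:5,322,2],4), g[285:375:5,322]); print(g[330,270:376:2])
sub=(W[...,2]>.2015)&(W[...,2]<.213); sub[:, :277]=0; sub[:,367:]=0; sub[:280]=0; sub[372:]=0
# outer: rim points in lower half (true silhouette)
e=cv2.Canny(g,40,100); pts=[]
v,u=np.nonzero(e)
k=(np.abs(np.hypot(u-321.5,v-328)-41)<6)&(v>335); 
A=np.c_[2*u[k],2*v[k],np.ones(k.sum())]; 
for _ in range(6):
    c=np.linalg.lstsq(A,u[k]**2+v[k]**2,rcond=None)[0]; r=np.sqrt(c[2]+c[0]**2+c[1]**2); 
    k=(np.abs(np.hypot(u-c[0],v-c[1])-r)<1.5)&(v>325)&(abs(u-321)<50); A=np.c_[2*u[k],2*v[k],np.ones(k.sum())]
print('outer fit',c[:2],r,k.sum())
z=np.nanmedian(W[sub][:,2]); print('ztop',z)
for zz in (.2045,.2065): print(ray(P,*c[:2],zz).round(4), 'diam',2*r*np.linalg.norm([(np.array(P['world_from_camera'])[2,3]-zz)])/P['fx'])
hc=cv2.HoughCircles(g[270:380,260:385],cv2.HOUGH_GRADIENT,1,3,param1=80,param2=12,minRadius=14,maxRadius=24); print('bore',None if hc is None else hc[0][:4]+[260,270,0])
E
```

```text
[ 0.504  -0.0836  0.1984]
[    nan  0.2025  0.2052  0.2061  0.2066  0.2064  0.1767  0.1821  0.1864
  0.1907  0.1947  0.1994  0.2024  0.2044  0.2061  0.2055  0.206  -0.0013] [ 75  75 140 162 166 167  78  76  73  77  74  76  78 114 166 164 160 191]
[ 57  49  12  12  33 158 165 164 164 163 162 163 162 162 162 147  83  70
  73  74  73  74  74  75  76  78  77  77  78  77  75  72  70  70  70  82
 130 159 161 161 160 160 159 160 160 160 158  48  12  14  39  58 117]
outer fit [321.24582709 323.06367595] 45.89923576415032 127
ztop 0.20578065302394677
[ 0.5046 -0.0819  0.2045] diam 0.032954663662691626
[ 0.5046 -0.0807  0.2065] diam 0.03241438336331623
bore [[321.5        333.5         19.60000038]
 [320.5        330.5         20.70000076]
 [321.5        337.5         23.39999962]
 [323.5        330.5         17.39999962]]
```

```bash
python3 - <<'E'
from h import *
P=bot.camera_params('wrist'); c=ray(P,321.1,331.5,.206); p=ray(P,323.3,214.5,.127); print(c.round(4),p.round(4),(p-c).round(4))
W=np.load('w3.npz')['W']; g=W[300:312,300:345].reshape(-1,3); h=W[352:365,305:340].reshape(-1,3); print(np.nanmean(g,0).round(4),np.nanmean(h,0).round(4))
# bottom of chamfer tip: post tip top outline columns
im=np.load('w3.npz')['im']; gr=cv2.cvtColor(im,cv2.COLOR_BGR2GRAY); print(gr[195:232,323]); print(gr[215,308:340])
E
python3 rel.py .504 -.053 .165 1.3
```

```text
[ 0.5046 -0.0849  0.206 ] [ 0.5051 -0.0542  0.127 ] [ 0.0004  0.0307 -0.079 ]
[ 0.5046 -0.0733  0.2059] [ 0.5053 -0.0975  0.206 ]
[ 78  75  75  75  75  74  74  75  75  80 105 118 119 119 122 139 158 152
  64  28  28  28  26  30  58 137 159 160 160 160 166 176 177 177 176 176
 176]
[177 175 175 175 164 141 141 142 142 151 161 139  70  32  27  28  29  44
 101 153 156 147 138 139 142 155 175 177 180 181 178 178]
t 7.85 tcp [ 0.504  -0.0836  0.1984] w 0.034 gf 60.2 F [ 0.4 -1.  -1. ] yaw 1.53 tilt z [-0.e+00 -1.e-04 -1.e+00]
dp cm [3.06 0.08 3.34]
turn [-0.     0.     0.004]
```

send_rows(
  steps=[
    {"dp": [1.5, 0.05, 1], "angular": [0, 0, 0]},
    {"dp": [3.04, 0.1, 2.5], "angular": [0, 0, 0]},
    {"dp": [3.04, 0.1, 3.8], "angular": [0, 0, 0]},
    {"dp": [3.04, 0.1, 4.2], "angular": [0, 0, 0]},
    {"dp": [3.04, 0.1, 4.2], "angular": [0, 0, 0]},
    {"dp": [3.04, 0.1, 4.2], "angular": [0, 0, 0]},
    {"dp": [3.04, 0.1, 4.2], "angular": [0, 0, 0]},
  ],
)

```text
t: 8.43
tool_pos: [0.505, -0.0529, 0.157]
ee_rot: [0.697, 0.717, 0.0, 0.0]
ft_force: [0.5, -0.4, -1.2]
gripper_width: 0.0336
gripper_force: 60.2
```

send_rows(
  steps=[
    {"dp": [0, 0, 0.3], "angular": [0, 0, 0]},
    {"dp": [0, 0, 0.6], "angular": [0, 0, 0]},
    {"dp": [0, 0, 0.9], "angular": [0, 0, 0]},
    {"dp": [0, 0, 0.9], "angular": [0, 0, 0]},
    {"dp": [0, 0, 0.9], "angular": [0, 0, 0]},
  ],
)

```text
t: 8.85
tool_pos: [0.5043, -0.0523, 0.1471]
ee_rot: [0.697, 0.717, -0.0, -0.0]
ft_force: [0.0, -0.4, -0.8]
gripper_width: 0.0339
gripper_force: 60.2
```

```bash
python3 rel.py .5042 -.0532 .106 1.3
```

```text
t 8.85 tcp [ 0.5043 -0.0523  0.1471] w 0.0339 gf 60.2 F [ 0.  -0.4 -0.8] yaw 1.6 tilt z [-5.e-04  0.e+00 -1.e+00]
dp cm [-0.09 -0.01  4.11]
turn [-0.001 -0.     0.005]
```

send_rows(
  steps=[
    {"dp": [0, 0, 0.6], "angular": [0, 0, 0]},
    {"dp": [0, 0, 1.2], "angular": [0, 0, 0]},
    {"dp": [0, 0, 1.8], "angular": [0, 0, 0]},
    {"dp": [0, 0, 2.4], "angular": [0, 0, 0]},
    {"dp": [0, 0, 3], "angular": [0, 0, 0]},
    {"dp": [0, 0, 3.4], "angular": [0, 0, 0]},
    {"dp": [0, 0, 3.7], "angular": [0, 0, 0]},
    {"dp": [0, 0, 3.7], "angular": [0, 0, 0]},
  ],
)

```text
t: 9.52
tool_pos: [0.5042, -0.0523, 0.1095]
ee_rot: [0.697, 0.717, -0.0, -0.0]
ft_force: [0.4, -0.6, -1.8]
gripper_width: 0.0339
gripper_force: 60.3
```

send_rows(
  steps=[
    {"dp": [0, 0, 0.15], "angular": [0, 0, 0]},
    {"dp": [0, 0, 0.28], "angular": [0, 0, 0]},
    {"dp": [0, 0, 0.28], "angular": [0, 0, 0]},
    {"dp": [0, 0, 0.28], "angular": [0, 0, 0]},
  ],
)

```text
t: 9.85
tool_pos: [0.5046, -0.0523, 0.1076]
ee_rot: [0.697, 0.717, 0.0, 0.0]
ft_force: [-0.5, 0.4, -1.0]
gripper_width: 0.0344
gripper_force: 60.3
```

send_rows(
  steps=[
    {"dp": [0, 0, 0], "angular": [0, 0, 0]},
    {"dp": [0, 0, 0], "angular": [0, 0, 0]},
    {"dp": [0, 0, 0], "angular": [0, 0, 0]},
    {"dp": [0, 0, -1], "angular": [0, 0, 0]},
    {"dp": [0, 0, -4], "angular": [0, 0, 0]},
    {"dp": [0, 0, -8], "angular": [0, 0, 0]},
    {"dp": [0, 0, -8], "angular": [0, 0, 0]},
    {"dp": [0, 0, -8], "angular": [0, 0, 0]},
  ],
  grip=5.5,
)

```text
t: 10.52
tool_pos: [0.5063, -0.0525, 0.1904]
ee_rot: [0.697, 0.717, 0.002, 0.002]
ft_force: [-0.1, 0.1, -0.2]
gripper_width: 0.0549
gripper_force: 0.0
```

```bash
python3 - <<'E'
from h import *
im,d,W,P=cloud('wrist'); t=bot.state()['tool_pos']; print(t)
m=(np.hypot(W[...,0]-.504,W[...,1]+.053)<.03)&(W[...,2]>.088); z=W[m][:,2]; print(m.sum(),np.histogram(z,bins=np.arange(.088,.135,.003)))
k=m&(abs(W[...,2]-.114)<.004); print(W[k].min(0).round(4),W[k].max(0).round(4),np.median(z[abs(z-.114)<.006]))
im,d,W,P=cloud('side'); m=(np.hypot(W[...,0]-.504,W[...,1]+.053)<.03)&(W[...,2]>.088);print('side',W[m].max(0),m.sum()); cv2.imwrite('pics/s2.png',cv2.resize(im[170:290,230:350],None,fx=4,fy=4))
im,d,W,P=cloud('top'); cv2.imwrite('pics/t2.png',im)
E
python3 rel.py .498 .1536 .2 1.3
```

```text
[ 0.50501207 -0.05239287  0.18873605]
24850 (array([  51,   49,   62,   54,   70,   71,  104,  133, 1658,   42,   26,
         47,  245,   44,    0]), array([0.088, 0.091, 0.094, 0.097, 0.1  , 0.103, 0.106, 0.109, 0.112,
       0.115, 0.118, 0.121, 0.124, 0.127, 0.13 , 0.133]))
[ 0.4872 -0.072   0.1101] [ 0.5227 -0.0367  0.118 ] 0.11337920518462853
side [ 0.53331201 -0.02615832  0.56154947] 1051
t 10.67 tcp [ 0.5038 -0.0522  0.1869] w 0.0554 gf 0.0 F [-1.2  0.5 -1.1] yaw 1.61 tilt z [-1.1e-03  1.0e-04 -1.0e+00]
dp cm [ 2.059e+01 -1.000e-02 -1.300e+00]
turn [-0.001 -0.     0.005]
```

View pics/s2.png

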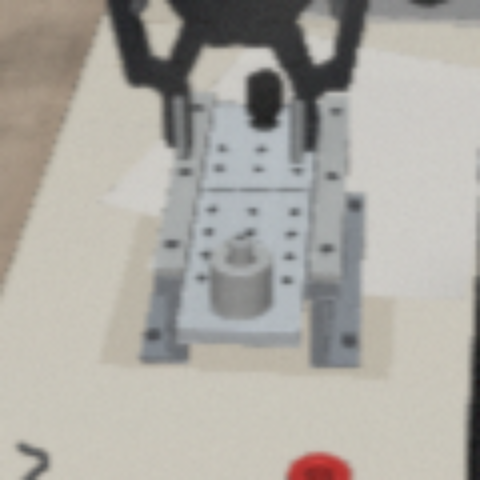

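The side crop shows the collar seated flat on the plate (240,290) and the knob at (265,97). The collar top measures 0.1134 m, so it is fully down. Next is the knob.

send_rows(
  steps=[
    {"dp": [3, 0, -0.5], "angular": [0, 0, 0]},
    {"dp": [7, 0, -0.5], "angular": [0, 0, 0]},
    {"dp": [11, 0, -0.5], "angular": [0, 0, 0]},
    {"dp": [15, 0, -0.5], "angular": [0, 0, 0]},
    {"dp": [18.5, 0, -0.5], "angular": [0, 0, 0]},
    {"dp": [20.6, 0, -0.5], "angular": [0, 0, 0]},
    {"dp": [20.6, 0, -0.5], "angular": [0, 0, 0]},
    {"dp": [20.6, 0, -0.5], "angular": [0, 0, 0]},
  ],
)

```text
t: 11.33
tool_pos: [0.4978, 0.1543, 0.1912]
ee_rot: [0.696, 0.718, -0.001, -0.001]
ft_force: [-0.4, -0.4, 0.3]
gripper_width: 0.0551
gripper_force: 0.0
```

```bash
python3 rel.py .498 .1536 .105 1.3
python3 - <<'E'
from h import *
im,d,W,P=cloud('wrist')
m=(np.hypot(W[...,0]-.498,W[...,1]-.153)<.025)&(W[...,2]>.112)&(W[...,2]<.123); k=cv2.findNonZero(m.astype('uint8'));(x,y),r=cv2.minEnclosingCircle(k); print(m.sum(),x,y,r,ray(P,x,y,.118).round(4),np.nanmedian(W[m],0).round(4))
m=(np.hypot(W[...,0]-.504,W[...,1]+.053)<.025)&(W[...,2]>.1)&(W[...,2]<.13); print('collar',m.sum(),np.nanmedian(W[m],0))
E
```

```text
t 11.33 tcp [0.4978 0.1543 0.1912] w 0.0551 gf 0.0 F [-0.4 -0.4  0.3] yaw 1.75 tilt z [-2.4e-03 -9.0e-04 -1.0e+00]
dp cm [-0.06  0.04  8.62]
turn [-0.002  0.001  0.008]
1185 321.618408203125 255.71710205078125 19.891311645507812 [0.4984 0.1568 0.118 ] [0.4985 0.1563 0.1169]
collar 0 [nan nan nan]
  return np.nanmean(a, axis, out=out, keepdims=keepdims)
```

send_rows(
  steps=[
    {"dp": [0.15, 0.05, 2.5], "angular": [0, 0, 0]},
    {"dp": [0.15, 0.05, 5], "angular": [0, 0, 0]},
    {"dp": [0.15, 0.05, 7.5], "angular": [0, 0, 0]},
    {"dp": [0.15, 0.05, 8.5], "angular": [0, 0, 0]},
    {"dp": [0.15, 0.05, 8.6], "angular": [0, 0, 0]},
    {"dp": [0.15, 0.05, 8.6], "angular": [0, 0, 0]},
  ],
)

```text
t: 11.88
tool_pos: [0.499, 0.1542, 0.1063]
ee_rot: [0.698, 0.717, -0.001, -0.0]
ft_force: [0.7, 0.8, 1.1]
gripper_width: 0.0549
gripper_force: 0.0
```

send_rows(
  steps=[
    {"dp": [0, 0, 0], "angular": [0, 0, 0]},
    {"dp": [0, 0, 0], "angular": [0, 0, 0]},
    {"dp": [0, 0, 0], "angular": [0, 0, 0]},
    {"dp": [0, 0, 0], "angular": [0, 0, 0]},
    {"dp": [0, 0, 0], "angular": [0, 0, 0]},
    {"dp": [0, 0, 0], "angular": [0, 0, 0]},
    {"dp": [0, 0, 0], "angular": [0, 0, 0]},
  ],
  grip=1.5,
)

```text
t: 12.47
tool_pos: [0.4992, 0.1551, 0.108]
ee_rot: [0.697, 0.717, 0.0, 0.0]
ft_force: [-4.3, -1.9, 9.0]
gripper_width: 0.0237
gripper_force: 58.7
```

```bash
python3 rel.py; python3 - <<'E'
from h import *
im,d,W,P=cloud('top'); cv2.imwrite('pics/t3.png',cv2.resize(im[240:315,200:345],None,fx=5,fy=5,interpolation=cv2.INTER_CUBIC))
g=cv2.cvtColor(im,cv2.COLOR_BGR2GRAY).astype(float)
print('line rows285-290',g[284:290,262:282].mean(0).round()); print('strip end',g[293:299,300:318].mean(0).round(),g[253:258,300:318].mean(0).round()); print('nose',g[270:285,328:345].mean(0).round())
E
```

```text
t 12.47 tcp [0.4992 0.1551 0.108 ] w 0.0237 gf 58.7 F [-4.3 -1.9  9. ] yaw 1.61 tilt z [ 6.e-04  2.e-04 -1.e+00]
line rows285-290 [142. 142. 142. 141. 141. 142. 141. 129.  77. 140. 140. 140. 140. 140.
 140. 140. 140. 137. 117.  82.]
strip end [123. 123. 123. 123. 124. 123. 124. 125. 124. 155. 155. 155. 155. 156.
 156. 155. 156. 156.] [126. 126. 127. 127. 127. 127. 130. 140. 134. 155. 156. 156. 156. 155.
 155. 156. 156. 156.]
nose [121. 116. 130. 128. 132. 136. 139. 140. 140. 139. 156. 156. 156. 156.
 156. 156. 155.]
```

```bash
python3 - <<'E'
from h import *
P=bot.camera_params('top')
ax=np.array([.023,-.9997])
f=lambda u,v,z: ray(P,u,v,z)[:2]@ax
l=f(269.83,287,.082); e=f(308.5,296,.078); e2=f(308.5,255,.078); n=f(337.6,277,.082)
print('line',l,'edge',e,e2,'nose-line',n-l,'to go',(e+e2)/2-l, 'from riser rear', f(211.5-.5,253,.078))
E
```

```text
line -0.06068164303824998 edge 0.026442409455284494 0.026222147805799866 nose-line 0.15285788738188757 to go 0.08701392166879215 from riser rear -0.19461409102395463
```

send_rows(
  steps=[
    {"dp": [-0.5, 0, 0], "angular": [0, 0, 0]},
    {"dp": [-1.3, 0, 0], "angular": [0, 0, 0]},
    {"dp": [-2.1, 0, 0], "angular": [0, 0, 0]},
    {"dp": [-2.9, 0, 0], "angular": [0, 0, 0]},
    {"dp": [-3.5, 0, 0], "angular": [0, 0, 0]},
    {"dp": [-3.9, 0, 0], "angular": [0, 0, 0]},
    {"dp": [-4, 0, 0], "angular": [0, 0, 0]},
    {"dp": [-4, 0, 0], "angular": [0, 0, 0]},
  ],
)

```text
t: 13.18
tool_pos: [0.5005, 0.116, 0.108]
ee_rot: [0.697, 0.717, 0.001, -0.0]
ft_force: [-4.2, 5.4, 7.5]
gripper_width: 0.024
gripper_force: 58.8
```

send_rows(
  steps=[
    {"dp": [-0.4, 0, 0], "angular": [0, 0, 0]},
    {"dp": [-1.1, 0, 0], "angular": [0, 0, 0]},
    {"dp": [-1.9, 0, 0], "angular": [0, 0, 0]},
    {"dp": [-2.7, 0, 0], "angular": [0, 0, 0]},
    {"dp": [-3.4, 0, 0], "angular": [0, 0, 0]},
    {"dp": [-3.9, 0, 0], "angular": [0, 0, 0]},
    {"dp": [-4, 0, 0], "angular": [0, 0, 0]},
    {"dp": [-4, 0, 0], "angular": [0, 0, 0]},
  ],
)

```text
t: 13.85
tool_pos: [0.5017, 0.0759, 0.108]
ee_rot: [0.697, 0.717, 0.001, -0.0]
ft_force: [-4.3, 6.0, 8.5]
gripper_width: 0.024
gripper_force: 58.8
```

```bash
python3 rel.py; python3 - <<'E'
from h import *
im,d,W,P=cloud('top')
g=cv2.cvtColor(im,cv2.COLOR_BGR2GRAY).astype(float); cv2.imwrite('pics/t4.png',cv2.resize(im[235:320,230:390],None,fx=5,fy=5,interpolation=cv2.INTER_CUBIC))
print('line',g[282:290,296:316].mean(0).round(),g[264:272,296:316].mean(0).round()); print('strip end',g[293:299,300:318].mean(0).round()); print('nose',g[272:282,362:380].mean(0).round())
m=(W[...,1]<-.12)&(W[...,1]>-.16)&(abs(W[...,0]-.506)<.03)&(W[...,2]>.05); z=W[m][:,2]; print(np.histogram(z,bins=np.arange(.07,.13,.004)))
E
```

```text
t 13.85 tcp [0.5017 0.0759 0.108 ] w 0.024 gf 58.8 F [-4.3  6.   8.5] yaw 1.57 tilt z [ 0.0011  0.0017 -1.    ]
line [133. 140. 140. 140. 140. 139. 140. 139. 129.  80. 112. 138. 138. 138.
 138. 138. 138. 138. 137. 129.] [137. 141. 140. 141. 140. 140. 140. 140. 130.  80. 113. 139. 139. 139.
 139. 139. 139. 138. 137. 122.]
strip end [120. 120. 121. 121. 121. 121. 122. 122. 121. 152. 152. 152. 153. 153.
 152. 152. 153. 152.]
nose [ 89.  94. 110. 111. 128. 127. 129. 134. 137. 133. 124. 153. 153. 152.
 152. 153. 152. 153.]
(array([  0,   7,  89, 147,  16,   1,   0,   2,   3,   7,  59,  76,   4,
        10]), array([0.07 , 0.074, 0.078, 0.082, 0.086, 0.09 , 0.094, 0.098, 0.102,
       0.106, 0.11 , 0.114, 0.118, 0.122, 0.126]))
```

View pics/t4.png

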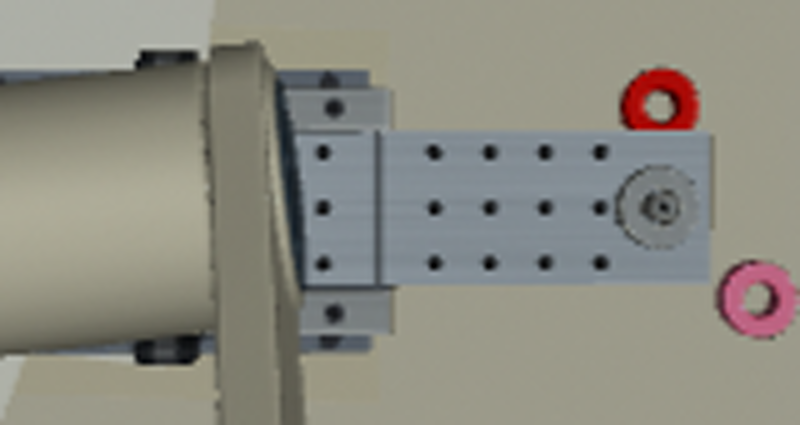

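```bash
python3 - <<'E'
from h import *
P=bot.camera_params('top'); ax=np.array([.023,-.9997]); f=lambda u,v,z: ray(P,u,v,z)[:2]@ax
print(f(308.5,296,.078)-f(305.18,286,.082), f(308.5,255,.078)-f(305.18,268,.082), f(372.4,277,.082)-150e-3, f(305.18,277,.082))
E
```

```text
0.007471973648868299 0.00736130139590865 0.020957329035932115 0.018915689491910127
```

The line is at column 305.2 and the riser end at 308.5, so 6.5 to 7.4 mm remain. The collar is seated and the plate is flat.

send_rows(
  steps=[
    {"dp": [-0.2, 0, 0], "angular": [0, 0, 0]},
    {"dp": [-0.45, 0, 0], "angular": [0, 0, 0]},
    {"dp": [-0.65, 0, 0], "angular": [0, 0, 0]},
    {"dp": [-0.68, 0, 0], "angular": [0, 0, 0]},
    {"dp": [-0.68, 0, 0], "angular": [0, 0, 0]},
    {"dp": [-0.68, 0, 0], "angular": [0, 0, 0]},
    {"dp": [-0.68, 0, 0], "angular": [0, 0, 0]},
    {"dp": [-0.68, 0, 0], "angular": [0, 0, 0]},
  ],
)

```text
t: 14.57
tool_pos: [0.5019, 0.0697, 0.1081]
ee_rot: [0.697, 0.717, 0.001, -0.0]
ft_force: [-3.8, 8.0, 8.4]
gripper_width: 0.0235
gripper_force: 58.9
```

```bash
python3 rel.py; python3 - <<'E'
from h import *
im,d,W,P=cloud('top'); g=cv2.cvtColor(im,cv2.COLOR_BGR2GRAY).astype(float)
ax=np.array([.023,-.9997]); f=lambda u,v,z: ray(P,u,v,z)[:2]@ax
a=140-g[264:290,303:313].mean(0); print(a.round()); a[a<3]=0; u=(a*np.arange(303,313)).sum()/a.sum(); print(u,f(308.5,277,.078)-f(u,277,.082))
# side view: line on plate and strip ends
im,d,W,P=cloud('side'); cv2.imwrite('pics/s3.png',cv2.resize(im[180:270,250:340],None,fx=6,fy=6,interpolation=cv2.INTER_CUBIC))
E
```

```text
t 14.57 tcp [0.5019 0.0697 0.1081] w 0.0235 gf 58.9 F [-3.8  8.   8.4] yaw 1.59 tilt z [ 0.0012  0.002  -1.    ]
[ 0.  0.  0.  0. 14. 70.  1.  1.  1.  2.]
307.8374655647383 0.0014245094458347173
```

View pics/s3.png

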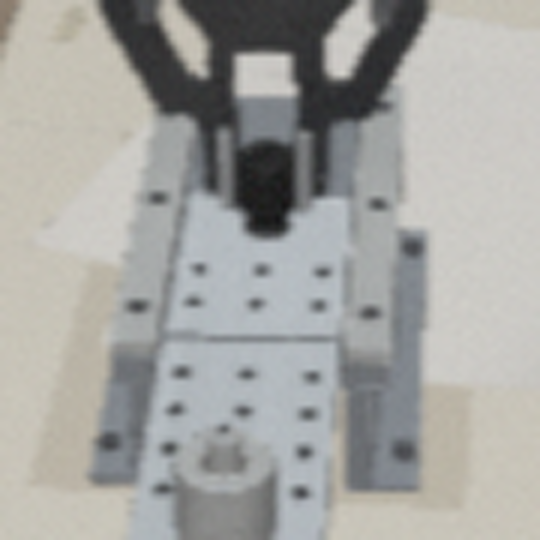

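The side crop shows the plate flat, the line at rows 333–340 about level with the strip ends, and the knob held. Both views put the line about 1 mm short, so I nudge it 1 mm, settle and hand in.

send_rows(
  steps=[
    {"dp": [-0.05, 0, 0], "angular": [0, 0, 0]},
    {"dp": [-0.1, 0, 0], "angular": [0, 0, 0]},
    {"dp": [-0.1, 0, 0], "angular": [0, 0, 0]},
    {"dp": [-0.1, 0, 0], "angular": [0, 0, 0]},
    {"dp": [-0.1, 0, 0], "angular": [0, 0, 0]},
    {"dp": [-0.1, 0, 0], "angular": [0, 0, 0]},
    {"dp": [-0.1, 0, 0], "angular": [0, 0, 0]},
    {"dp": [-0.1, 0, 0], "angular": [0, 0, 0]},
  ],
)

```text
t: 15.33
tool_pos: [0.5019, 0.0688, 0.1081]
ee_rot: [0.697, 0.717, 0.001, -0.0]
ft_force: [-4.9, 9.3, 8.6]
gripper_width: 0.0239
gripper_force: 58.9
```

```bash
python3 rel.py; python3 -c "
from station import bot
print(bot.sign_off())"
```

```text
t 15.33 tcp [0.5019 0.0688 0.1081] w 0.0239 gf 58.9 F [-4.9  9.3  8.6] yaw 1.59 tilt z [ 0.0012  0.0023 -1.    ]
the job is handed in; nothing more can be done
None
```

I handed the job in at about 15 s (limit 64 s): the wide collar is down on the post, the narrow one stands in the tray, and the plate is slid out with its line an estimated 1 mm or less from the riser's edge, flat and held by its knob; sign-off returned no verdict.

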